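# Find the full clip tub by feel and hold it up

## Task

Of the three identical closed clip tubs, only one is full; find it by its weight. Stand the two lighter tubs side by side, upright, in the black desk tray, then hold the heaviest one up in the gripper, upright and still, about 15 cm above the worktop, and finish while still holding it there. Never tip a tub over, and leave the mug, the staple box and the note pad where they are.

Things in the scene. Friction and masses are not known exactly. Their poses are not given: they have to be found in the camera images.
- tub_a: One of three closed tubs that look alike: round, pale body 52 mm across, black fixed lid 55 mm across at heights 30 to 37 mm, 37 mm high in all. Origin: centre of the underside, z up. Starts upright on the green cutting mat, 3 mm thick, fixed on the worktop (height 0). One of the three (tub_a, tub_b or tub_c) weighs 400 to 500 g, the other two 90 to 180 g each.
- tub_b: Another of the three tubs, alike in size and looks; see tub_a.
- tub_c: Another of the three tubs, alike in size and looks; see tub_a.
- tray: Loose black stationery tray, 295 mm long (its x axis), 136 mm wide (its y axis), lying flat; floor 3 mm thick, walls 2 to 3 mm thick and up to 17 mm high, inside free and empty (290 x 132 mm). Origin at the centre of the underside. Starts with its long side roughly left to right, on a flat grey mat, 3 mm thick, fixed on the worktop.
- cup: White dotted mug, 82 mm across (114 mm with its handle), 91 mm high, standing; origin at the centre of the underside. A bystander: not to be moved.
- staple_box: Grey card box of staples, 51 x 75 x 24 mm (x, y, z), lying flat; origin at the centre of the underside. A bystander: not to be moved.
- pad: Pale yellow sticky note pad, 76 x 76 x 14 mm, lying flat; origin at the centre of the underside. A bystander: not to be moved.
There are look-alikes about, which are no part of the job. What is shaped like the tub_a but pink is not meant. What is shaped like the tub_b but yellow is not meant.

How it is judged:
By the outcome, as a careful person would: the job done as asked, in the order asked, and still so for the second after the job is handed in, while the arm keeps its last pose, push and grip.
It also fails if it takes over 72 s, if anything falls off the work surface, if the arm or the gripper's body presses on something with over 40 N, if the wrist force passes 120 N, or if a joint passes its speed limit or range.

## Robot

A 6-joint arm with a two-finger parallel gripper is mounted at the origin on a cart in front of the work surface, level with it; the furniture and walls round the work are solid. World frame = base frame: x ahead of the robot, y to its left, z up, the work surface at z = 0. Lengths are in m, angles in degrees, forces in N, time in s.
With the tool pointing down it reaches from about 0.35 to 0.875 m from the base axis. Payload 4.2 kg.
Tool frame: the origin (TCP) lies on the front face of the gripper's body, between the roots of the fingers; the fingertips stand 70 mm ahead of it and the grasp point (between the pads) lies 51 mm ahead of it; z points along the fingers, y is the line along which they close (so a half turn about z gives the same grasp; the last joint's range is limited). The gripper opens to 87 mm and grips with 3 to 60 N. Pads are 19 mm wide; open, the fingers measure 117 mm over their backs; the gripper's body (75 mm by 190 mm) begins 51 mm behind the grasp point.
Start: joints at [-49.526, 22.042, 0.453, 0, -68.411, -14.817], TCP at [0.271, -0.563, 0.292] pointing down, gripper open.
Joint ranges: [-179.83, 179.83], [-69.29, 118.12], [-61.27, 80.66], [-181.25, 117.63], [-171.15, -9.14], [-177.46, 177.46]. Speed limits (degrees/s): [159.86, 159.86, 180, 180, 180, 180].

## Interface

Orientations are given as a 3x3 rotation matrix whose columns are the frame's x, y, z axes.
In Python, from station import r gives the robot as it stands.
- The arm moves only by the shell command python3 -m pendant 'ROWS' [OPENING]. ROWS is JSON, a list of rows, each a list of 2 entries, a list of its own where there are three numbers: the shift along the tool's x, y, z in mm, then the turn, a rotation vector about the tool's x, y, z in rad. A call has 1 to 10 rows; each row is the pose to reach, as a shift and turn from the pose commanded when the call began, along the tool's axes at that moment; what a row does not reach only later rows make up. A row lasts 1/10 s, in which the tool goes at most 50 mm and 8.59 degrees, less where a joint would pass 70% of its speed; a pose out of reach is approached as far as the arm can. A call with a gripper value outside its range is refused whole. OPENING is the opening, from 0 (shut) to 1 (fully open), set as the call begins (- or left out, the last holds). The fingers move at their own pace and stop on an object; the grip force is fixed at half the most. Time passes only in rows, so rows that repeat a pose let the fingers close. It gives the time, the measured TCP pose, the force, the opening and the grip force at its end, in the units of the state.
- r.sense(): the state, without advancing time (a new reading comes with each control period).
- r.capture(name): name is "side" or "top" or "wrist"; returns a dict with "frame" (400x640x3 uint8, red, green, blue), "vertical_fov" (degrees; the focal length in pixels is half the picture's height over the tangent of half this angle, whatever the lens; pixels are square), "cx", "cy" (the principal point, pixels), "rvec" (rotation vector, rad) and "tvec" (3), from world to camera coordinates, as OpenCV has them. Camera axes: x right, y down, z forward; pixel columns grow to the right and rows downward; lengths in m; the calibration is good to about 2 mm. A picture is of the moment at which its call begins. There is no depth.
- r.finish_job(): hands the job in; it is judged then, once.
The state is a dict: "time_s": time; "joints": joint angles; "joint_velocities": joint speeds; "effort": joint torques, N m; "tcp_pos": TCP position; "ee_rot": TCP orientation; "wrist_force": force on the tool from outside, world axes, zero at the start; "moment": the same for the moment, N m; "gripper_width": opening from 0.0 (shut) to 1.0 (fully open); "gripper_force": force on a finger pad.
Only numpy, scipy, OpenCV 4.12 (cv2) and the standard library are available. Lean on these libraries where they do the work, as an engineer would, in place of code of your own. Each camera call takes 0.05 s, during which the arm holds its last target. There are 200 camera calls.

## Working session

There is one attempt and no reset: what is moved stays moved. The work goes in short steps, Python scripts to look and compute and a shell command to move; the robot and the scene stay as the last step left them, time stands still between calls to the robot, and variables do not carry over. Pictures are saved under pics/ and viewed, at most 11 in all, crops included, and the job is handed in when it is done.

```bash
mkdir -p pics; ls
python3 - <<'E'
from station import r
import cv2,numpy as np,pickle
s=r.sense();print(s)
for n in("top","side"):
    c=r.capture(n);cv2.imwrite(f"pics/{n}0.png",c["frame"][:,:,::-1]);print(n,c["vertical_fov"],c["cx"],c["cy"],c["rvec"],c["tvec"]);pickle.dump(c,open(f"{n}0.pkl","wb"))
E
```

```text
pics
{'time_s': 0.0, 'joints': array([-4.95251442e+01,  2.20922498e+01,  3.77991723e-01, -2.97102797e-02,
       -6.84111526e+01, -1.48182770e+01]), 'joint_velocities': array([ 0.00288528,  0.03859958,  0.01028728, -0.05844185, -0.06710741,
       -0.03947114]), 'effort': array([ 4.19445987e-04, -3.90667927e+01,  1.87408018e+01,  4.21987206e+00,
        1.09705466e-02, -1.93835481e-04]), 'tcp_pos': array([ 0.27044983, -0.56294331,  0.29112967]), 'ee_rot': array([[-9.01488180e-01, -4.32802439e-01, -1.05398956e-03],
       [-4.32803712e-01,  9.01486015e-01,  1.97796563e-03],
       [ 9.40884985e-05,  2.23928323e-03, -9.99997488e-01]]), 'wrist_force': array([-0.88812176,  0.09679185, -0.68309379]), 'moment': array([0.04577897, 0.00332923, 0.04402219]), 'gripper_force': 0.0, 'gripper_width': 1.0035700736214692}
top 45.814499174210916 318.82285703725756 200.5040729258747 [ 2.19987327 -2.17995604  0.08675324] [-0.17103933  0.44817377  1.63454595]
side 42.13148774202776 323.09829156973325 198.46903575232517 [ 2.44473635  0.13218283 -0.07001623] [-0.41350079 -0.15112791  1.76334831]
```

View pics/top0.png

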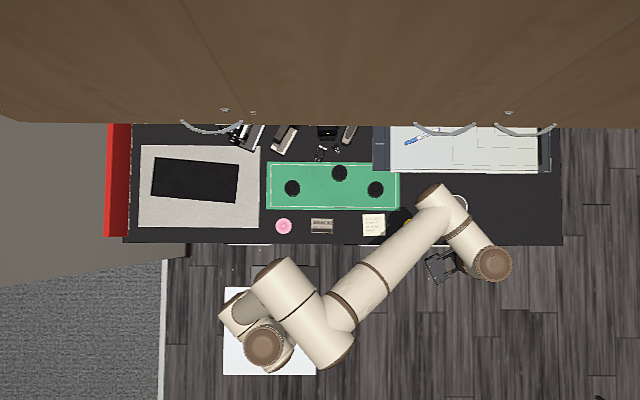

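View pics/side0.png

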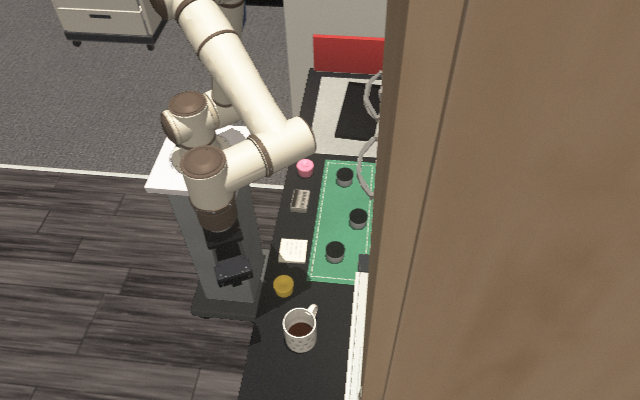

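The top view shows three black lids on the green mat at about (292,188), (340,173) and (376,189). The pink one at (284,226) and the yellow one at (408,222) are look-alikes. The tray is at (195,180), and a cupboard overhangs the back. I'll measure these and confirm with one enlarged crop.

```bash
cat > h.py <<'E'
import cv2,numpy as np,pickle
def K(c):
    f=200/np.tan(np.radians(c["vertical_fov"]/2));return np.array([[f,0,c["cx"]],[0,f,c["cy"]],[0,0,1]])
def ray(c,uv):
    R=cv2.Rodrigues(np.array(c["rvec"],float))[0];o=-R.T@np.array(c["tvec"],float)
    d=R.T@np.linalg.inv(K(c))@np.array([uv[0],uv[1],1.]);return o,d/np.linalg.norm(d)
def at(c,uv,z):
    o,d=ray(c,uv);return o+d*(z-o[2])/d[2]
def proj(c,P):
    return cv2.projectPoints(np.array(P,float).reshape(-1,1,3),np.array(c["rvec"],float),np.array(c["tvec"],float),K(c),None)[0].reshape(-1,2)
def blobs(c,box,thr=70,amin=40):
    x0,y0,x1,y1=box;m=np.zeros(c["frame"].shape[:2],np.uint8)
    m[y0:y1,x0:x1]=(c["frame"][y0:y1,x0:x1].max(2)<thr)
    n,l,s,ce=cv2.connectedComponentsWithStats(m)
    return [(ce[i],s[i],l==i) for i in range(1,n) if s[i,4]>=amin]
E
python3 - <<'E'
from h import *
t=pickle.load(open("top0.pkl","rb"));s=pickle.load(open("side0.pkl","rb"))
print("cams",ray(t,(320,200)),ray(s,(320,200)))
for ce,st,_ in blobs(t,(268,164,398,208)): print("top",ce.round(1),st,at(t,ce,.037).round(4))
for ce,st,_ in blobs(s,(325,165,372,280)): print("side",ce.round(1),st,at(s,ce,.037).round(4))
for ce,st,m in blobs(t,(143,148,257,225),60,500):
    pts=cv2.findNonZero(m.astype(np.uint8)); q=cv2.boxPoints(cv2.minAreaRect(pts)); print("tray",[at(t,p,.015).round(3) for p in q],at(t,ce,.01))
for n,uv in dict(pink=(284,226),stap=(322,226),pad=(374,224),cabL=(125,124),cabM=(350,125),trayL=(380,170),matfar=(270,163)).items(): print(n,at(t,uv,.02).round(3))
for n,uv in dict(pink=(305,166),stap=(300,201),pad=(293,251),yel=(284,284),mug=(300,326),).items(): print("s",n,at(s,uv,.02).round(3))
a=cv2.resize(t["frame"][115:245,120:420,::-1],None,fx=2.6,fy=2.6,interpolation=2)
b=cv2.resize(s["frame"][60:350,260:400,::-1],None,fx=.9,fy=.9)
cv2.imwrite("pics/crop0.png",a)
E
```

```text
cams (array([ 0.33375835, -0.15272061,  1.6634712 ]), array([ 0.07131224, -0.01109886, -0.99739229])) (array([ 0.57220761, -1.18721803,  1.25152372]), array([-0.0906426 ,  0.63142948, -0.77011735]))
top [339.  172.5] [332 165  15  16 191] [ 0.5461 -0.2358  0.037 ]
top [291.9 187.6] [285 180  15  16 185] [ 0.4921 -0.0734  0.037 ]
top [375.2 189. ] [368 181  15  17 189] [ 0.4899 -0.3612  0.037 ]
side [344.5 174.2] [337 168  16  13 170] [ 0.4939 -0.0782  0.037 ]
side [358.  215.9] [350 209  17  15 208] [ 0.5483 -0.2409  0.037 ]
side [334.7 249.4] [326 242  18  16 237] [ 0.4916 -0.3665  0.037 ]
tray [array([0.463, 0.419, 0.015]), array([0.598, 0.412, 0.015]), array([0.574, 0.116, 0.015]), array([0.439, 0.125, 0.015])] [0.518793   0.26900028 0.01      ]
pink [ 0.36  -0.047  0.02 ]
stap [ 0.361 -0.179  0.02 ]
pad [ 0.369 -0.359  0.02 ]
cabL [0.712 0.515 0.02 ]
cabM [ 0.717 -0.274  0.02 ]
trayL [ 0.559 -0.38   0.02 ]
matfar [0.579 0.005 0.02 ]
s pink [ 0.362 -0.04   0.02 ]
s stap [ 0.366 -0.188  0.02 ]
s pad [ 0.373 -0.373  0.02 ]
s yel [ 0.365 -0.482  0.02 ]
s mug [ 0.425 -0.599  0.02 ]
```

View pics/crop0.png

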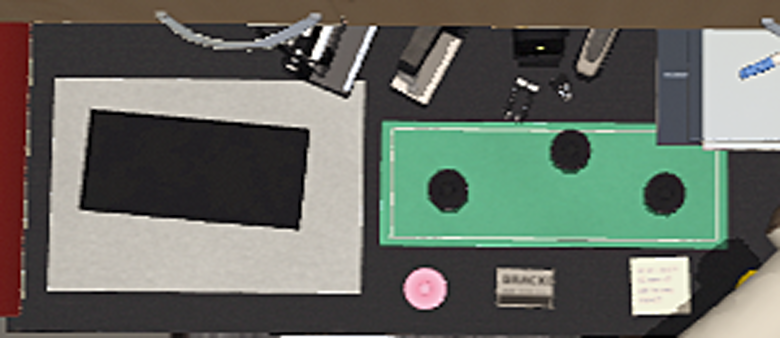

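Three black-lidded, pale tubs stand on the mat at crop pixels (447,190), (570,151) and (665,193). These are the ones meant, because pink at (425,289) and yellow at (745,280) don't match in colour. Both cameras agree on their positions to 5 mm. The tray measures 297x135 mm, as it should. Next I'll work out the first move and the cupboard clearance.

```bash
cat > go.py <<'E'
import sys,numpy as np
from station import r
from scipy.spatial.transform import Rotation as Ro
def go(x,y,z,yaw=90,full=True):
    "shift (mm) & turn (rad) in tool axes to TCP x,y,z with tool y at world heading yaw, pointing down"
    s=r.sense();R=s["ee_rot"];d=R.T@(np.array([x,y,z])-s["tcp_pos"])*1000
    a=np.radians(yaw);Y=np.array([np.cos(a),np.sin(a),0]);Z=np.array([0,0,-1.]);T=np.c_[np.cross(Y,Z),Y,Z]
    print("t",round(s["time_s"],2),"shift",d.round(1),"turn",Ro.from_matrix(R.T@T).as_rotvec().round(3),"tcp",s["tcp_pos"].round(4),"F",s["wrist_force"].round(2))
if __name__=="__main__": go(*map(float,sys.argv[1:]))
E
python3 go.py .491 -.364 .2
python3 - <<'E'
from h import *
t=pickle.load(open("top0.pkl","rb"));s=pickle.load(open("side0.pkl","rb"))
for z in (.3,.4,.5,.6,.7,.8): p=at(t,(350,125),z);q=at(t,(200,124),z);print(z,p.round(3),proj(s,[p,q]).round(0).tolist())
for z in (.02,.08,.15,.25): p=at(t,(372,171),z);print(z,p.round(3),proj(s,p).round(0))
E
```

```text
t 0.1 shift [-285.    83.7   91.4] turn [ 0.002 -0.001  0.448] tcp [ 0.2704 -0.563   0.2913] F [ 0.52 -0.33 -0.03]
0.3 [ 0.652 -0.254  0.3  ] [[402.0, 159.0], [404.0, 57.0]]
0.4 [ 0.628 -0.246  0.4  ] [[397.0, 128.0], [399.0, 33.0]]
0.5 [ 0.605 -0.239  0.5  ] [[390.0, 92.0], [394.0, 5.0]]
0.6 [ 0.582 -0.231  0.6  ] [[383.0, 51.0], [388.0, -27.0]]
0.7 [ 0.559 -0.224  0.7  ] [[376.0, 6.0], [381.0, -63.0]]
0.8 [ 0.535 -0.217  0.8  ] [[366.0, -47.0], [374.0, -105.0]]
0.02 [ 0.555 -0.352  0.02 ] [[357. 251.]]
0.08 [ 0.547 -0.345  0.08 ] [[355. 236.]]
0.15 [ 0.537 -0.336  0.15 ] [[353. 218.]]
0.25 [ 0.524 -0.324  0.25 ] [[349. 190.]]
```

```bash
python3 -m pendant '[[[-45,14,10],[0,0,0.07]],[[-90,28,25],[0,0,0.15]],[[-135,42,40],[0,0,0.22]],[[-180,56,55],[0,0,0.3]],[[-225,70,70],[0,0,0.37]],[[-265,80,85],[0,0,0.43]],[[-285,84,91],[0,0,0.448]],[[-285,84,91],[0,0,0.448]],[[-285,84,91],[0,0,0.448]]]' 1
python3 - <<'E'
from h import *
from station import r
from go import go
go(.491,-.364,.08)
c=r.capture("wrist");cv2.imwrite("pics/w1.png",c["frame"][:,:,::-1]);pickle.dump(c,open("w1.pkl","wb"))
print(proj(c,[[.491,-.364,.04],[.547,-.238,.04]]),ray(c,(320,200)))
E
```

```text
time_s: 1.0
tcp_pos: [0.4911, -0.364, 0.2007]
ee_rot: [[-1.0, -0.001, -0.001], [-0.001, 1.0, 0.0], [0.001, 0.0, -1.0]]
wrist_force: [-0.4, -0.3, 0.4]
gripper_width: 0.998
gripper_force: 0.0
t 1.0 shift [-1.000e-01 -1.000e-01  1.207e+02] turn [ 0.    -0.001  0.001] tcp [ 0.4911 -0.364   0.2007] F [-0.43 -0.28  0.42]
[[321.28972188 203.03228254]
 [445.26139797 255.77912568]] (array([ 0.41327983, -0.36349535,  0.29325309]), array([ 0.28285678, -0.00658512, -0.95913955]))
```

View pics/w1.png

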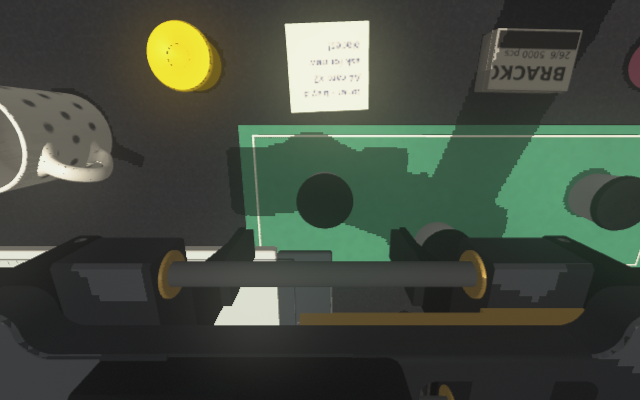

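The tub's lid is at (325,200), against a prediction of (321,203), so the tub is at about (0.488,-0.361). The fingers come down clear of everything. I'll descend and grip.

```bash
python3 -m pendant '[[[3,3,35],[0,0,0]],[[3,3,70],[0,0,0]],[[3,3,100],[0,0,0]],[[3,3,115],[0,0,0]],[[3,3,121],[0,0,0]],[[3,3,121],[0,0,0]],[[3,3,121],[0,0,0]]]' 1 && python3 -m pendant '[[[0,0,0],[0,0,0]],[[0,0,0],[0,0,0]],[[0,0,0],[0,0,0]],[[0,0,0],[0,0,0]],[[0,0,0],[0,0,0]],[[0,0,0],[0,0,0]],[[0,0,0],[0,0,0]],[[0,0,0],[0,0,0]]]' 0
```

```text
time_s: 1.75
tcp_pos: [0.4885, -0.3621, 0.0815]
ee_rot: [[-1.0, 0.001, 0.002], [0.001, 1.0, -0.001], [-0.002, -0.001, -1.0]]
wrist_force: [0.3, -0.5, 0.1]
gripper_width: 0.999
gripper_force: 0.0
time_s: 2.55
tcp_pos: [0.4882, -0.3613, 0.0805]
ee_rot: [[-1.0, 0.0, 0.0], [0.0, 1.0, -0.0], [-0.0, -0.0, -1.0]]
wrist_force: [-0.1, -0.5, 1.6]
gripper_width: 0.607
gripper_force: 29.7
```

```bash
python3 -m pendant '[[[0,0,-5],[0,0,0]],[[0,0,-20],[0,0,0]],[[0,0,-40],[0,0,0]],[[0,0,-55],[0,0,0]],[[0,0,-60],[0,0,0]],[[0,0,-60],[0,0,0]],[[0,0,-60],[0,0,0]],[[0,0,-60],[0,0,0]],[[0,0,-60],[0,0,0]],[[0,0,-60],[0,0,0]]]' && python3 -m pendant '[[[0,0,0],[0,0,0]],[[0,0,0],[0,0,0]],[[0,0,0],[0,0,0]],[[0,0,0],[0,0,0]]]'
python3 - <<'E'
from go import go
from station import r
go(.486,.268,.2)
for _ in range(6):r.capture("wrist");print(r.sense()["wrist_force"].round(2),r.sense()["effort"].round(2))
E
```

```text
time_s: 3.55
tcp_pos: [0.488, -0.3611, 0.1396]
ee_rot: [[-1.0, 0.0, -0.001], [0.0, 1.0, 0.0], [0.001, 0.0, -1.0]]
wrist_force: [0.2, 0.5, -4.0]
gripper_width: 0.61
gripper_force: 30.0
time_s: 3.95
tcp_pos: [0.4882, -0.3612, 0.1403]
ee_rot: [[-1.0, 0.0, 0.0], [0.0, 1.0, -0.0], [-0.0, -0.0, -1.0]]
wrist_force: [0.1, 0.4, -4.2]
gripper_width: 0.605
gripper_force: 30.1
t 3.95 shift [  2.3 629.2 -59.7] turn [-0.  0. -0.] tcp [ 0.4882 -0.3612  0.1403] F [ 0.13  0.38 -4.18]
[-0.25  0.09 -4.88] [-0.000e+00 -4.355e+01  1.649e+01  3.930e+00 -4.000e-02 -0.000e+00]
[-0.24 -0.17 -3.74] [ 0.000e+00 -4.356e+01  1.649e+01  3.930e+00 -4.000e-02 -0.000e+00]
[-0.53  0.59 -4.57] [ 0.000e+00 -4.356e+01  1.649e+01  3.930e+00 -4.000e-02 -0.000e+00]
[ 0.04 -0.13 -4.36] [-0.000e+00 -4.357e+01  1.649e+01  3.930e+00 -4.000e-02 -0.000e+00]
[-0.04  0.32 -4.92] [-0.000e+00 -4.357e+01  1.649e+01  3.930e+00 -4.000e-02 -0.000e+00]
[-0.03  0.58 -4.54] [-0.000e+00 -4.357e+01  1.649e+01  3.930e+00 -4.000e-02 -0.000e+00]
```

About 4.5 N is roughly 450 g, so this is the full tub. I'll set it back down here and take the other two, weighing them as a check.

```bash
python3 -m pendant '[[[0,0,20],[0,0,0]],[[0,0,40],[0,0,0]],[[0,0,52],[0,0,0]],[[0,0,57],[0,0,0]],[[0,0,60],[0,0,0]],[[0,0,60],[0,0,0]],[[0,0,60],[0,0,0]]]' && python3 -m pendant '[[[0,0,0],[0,0,0]],[[0,0,0],[0,0,0]],[[0,0,0],[0,0,0]],[[0,0,0],[0,0,0]],[[0,0,0],[0,0,0]],[[0,0,0],[0,0,0]]]' 1 && python3 -m pendant '[[[0,0,-20],[0,0,0]],[[0,0,-50],[0,0,0]],[[0,0,-80],[0,0,0]],[[0,0,-100],[0,0,0]],[[0,0,-100],[0,0,0]]]';python3 go.py .544 -.236 .18
```

```text
time_s: 4.95
tcp_pos: [0.4888, -0.3615, 0.081]
ee_rot: [[-1.0, 0.0, 0.002], [0.0, 1.0, -0.001], [-0.002, -0.001, -1.0]]
wrist_force: [-0.6, -0.4, -4.3]
gripper_width: 0.608
gripper_force: 30.0
time_s: 5.55
tcp_pos: [0.4882, -0.3613, 0.0804]
ee_rot: [[-1.0, 0.0, 0.0], [0.0, 1.0, -0.0], [-0.0, -0.0, -1.0]]
wrist_force: [0.2, 0.1, 0.5]
gripper_width: 0.986
gripper_force: 0.0
time_s: 6.05
tcp_pos: [0.4897, -0.3621, 0.1839]
ee_rot: [[-1.0, -0.0, 0.007], [-0.0, 1.0, -0.004], [-0.007, -0.004, -1.0]]
wrist_force: [-0.4, 0.2, 0.6]
gripper_width: 1.0
gripper_force: 0.0
t 6.05 shift [-54.3 126.1   3.8] turn [-0.004  0.007  0.   ] tcp [ 0.4897 -0.3621  0.1839] F [-0.44  0.19  0.55]
```

```bash
python3 -m pendant '[[[-15,35,0],[0,0,0]],[[-30,70,0],[0,0,0]],[[-47,105,0],[0,0,0]],[[-57,125,0],[0,0,0]],[[-57,125,0],[0,0,0]],[[-57,125,0],[0,0,0]]]' 1
cat > wl.py <<'E'
from h import *
from station import r
import sys
g=tuple(map(float,sys.argv[1:3]))
c=r.capture("wrist");u,v=proj(c,[[*g,.04]])[0].astype(int)
print("pred",u,v)
x0,y0=max(u-50,0),max(v-50,0)
f=c["frame"];cv2.imwrite(sys.argv[3],f[:,:,::-1])
# lid: dark and unsaturated, against green
for ce,st,m in blobs(c,(x0,y0,min(u+50,640),v+45),55,800):
    print(ce.round(1),st,at(c,ce,.04).round(4), "bbox centre",at(c,(st[0]+st[2]/2-.5,st[1]+st[3]/2-.5),.04).round(4))
E
python3 wl.py .545 -.236 pics/w2.png; python3 go.py .545 -.236 .08
```

```text
time_s: 6.65
tcp_pos: [0.5448, -0.2358, 0.1792]
ee_rot: [[-1.0, -0.001, -0.002], [-0.001, 1.0, 0.0], [0.002, 0.0, -1.0]]
wrist_force: [-1.3, -0.5, 0.0]
gripper_width: 1.002
gripper_force: 0.0
pred 321 210
[322.5 210.8] [ 293  183   60   57 2681] [ 0.5453 -0.2348  0.04  ] bbox centre [ 0.5455 -0.2347  0.04  ]
t 6.7 shift [-0.5  0.4 99.4] turn [ 0.    -0.002 -0.   ] tcp [ 0.5446 -0.2364  0.1794] F [-0.28 -0.19 -0.91]
```

View pics/w2.png

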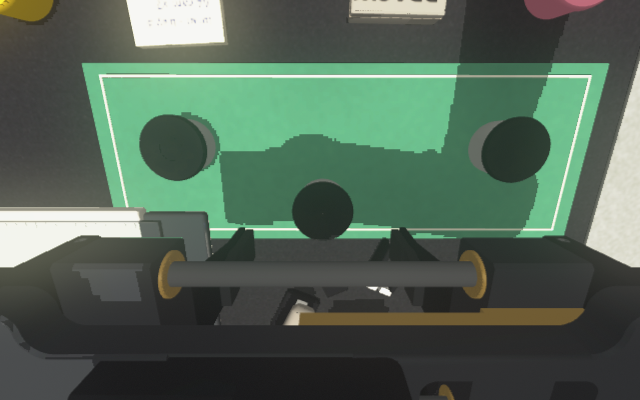

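The lid is at (322,211), within 1 mm of the prediction, with tub 3 still upright at (177,147) and tub 1 at (515,150). I'll grip and lift.

```bash
python3 -m pendant '[[[0,1,35],[0,0,0]],[[0,1,65],[0,0,0]],[[0,1,88],[0,0,0]],[[0,1,100],[0,0,0]],[[0,1,100],[0,0,0]],[[0,1,100],[0,0,0]]]' 1 && python3 -m pendant '[[[0,0,0],[0,0,0]],[[0,0,0],[0,0,0]],[[0,0,0],[0,0,0]],[[0,0,0],[0,0,0]],[[0,0,0],[0,0,0]],[[0,0,0],[0,0,0]],[[0,0,0],[0,0,0]],[[0,0,0],[0,0,0]]]' 0 && python3 -m pendant '[[[0,0,-5],[0,0,0]],[[0,0,-20],[0,0,0]],[[0,0,-45],[0,0,0]],[[0,0,-70],[0,0,0]],[[0,0,-90],[0,0,0]],[[0,0,-90],[0,0,0]],[[0,0,-90],[0,0,0]],[[0,0,-90],[0,0,0]],[[0,0,-90],[0,0,0]]]'; python3 go.py .55 .266 .17
python3 - <<'E'
from station import r
from h import *
for _ in range(4):r.capture("wrist");print(r.sense()["wrist_force"].round(2))
# tray with both cameras (unoccluded?)
t=r.capture("top")
cv2.imwrite("pics/t2.png",t["frame"][:,:,::-1])
for ce,st,m in blobs(t,(143,148,257,225),60,500):
    q=cv2.minAreaRect(cv2.findNonZero(m.astype(np.uint8))); print(q,at(t,q[0],.018).round(4),at(t,ce,.01).round(4))
E
```

```text
time_s: 7.3
tcp_pos: [0.5456, -0.236, 0.0809]
ee_rot: [[-1.0, 0.001, 0.001], [0.001, 1.0, -0.001], [-0.001, -0.001, -1.0]]
wrist_force: [0.1, 1.0, -0.2]
gripper_width: 0.998
gripper_force: 0.0
time_s: 8.1
tcp_pos: [0.5453, -0.2352, 0.0806]
ee_rot: [[-1.0, 0.0, 0.0], [0.0, 1.0, -0.0], [-0.0, -0.0, -1.0]]
wrist_force: [-0.7, 0.6, 4.2]
gripper_width: 0.607
gripper_force: 29.6
time_s: 9.0
tcp_pos: [0.5444, -0.2351, 0.1686]
ee_rot: [[-1.0, 0.0, -0.003], [0.0, 1.0, 0.001], [0.003, 0.001, -1.0]]
wrist_force: [-0.1, 0.1, -1.8]
gripper_width: 0.61
gripper_force: 29.9
t 9.0 shift [ -5.3 501.1  -1.1] turn [ 0.001 -0.003 -0.   ] tcp [ 0.5444 -0.2351  0.1686] F [-0.13  0.12 -1.79]
[ 0.57  0.33 -0.63]
[ 0.48  0.68 -2.59]
[-0.28  0.18 -0.77]
[-0.3   0.66 -1.88]
((194.52049255371094, 179.77459716796875), (84.83199310302734, 38.74929428100586), 5.19442892074585) [0.518  0.2672 0.018 ] [0.5188 0.269  0.01  ]
```

About 1.5 N, so this one is light (roughly 150 g). I'll carry it to the tray's far half. At the tray I'll check with the wrist camera before lowering.

```bash
python3 -m pendant '[[[10,20,0],[0,0,0]],[[20,50,0],[0,0,0]],[[30,85,0],[0,0,0]],[[40,120,0],[0,0,0]],[[40,155,0],[0,0,0]],[[40,190,0],[0,0,0]],[[40,225,0],[0,0,0]],[[40,260,0],[0,0,0]],[[40,295,0],[0,0,0]],[[40,330,0],[0,0,0]]]' && python3 -m pendant '[[[0,35,0],[0,0,0]],[[-8,70,0],[0,0,0]],[[-20,105,0],[0,0,0]],[[-32,135,0],[0,0,0]],[[-42,160,0],[0,0,0]],[[-45,170,0],[0,0,0]],[[-45,170,0],[0,0,0]],[[-45,170,0],[0,0,0]]]'; python3 go.py .55 .265 .084;  python3 - <<'E'
from station import r
from h import *
c=r.capture("wrist");cv2.imwrite("pics/w3.png",c["frame"][:,:,::-1]);pickle.dump(c,open("w3.pkl","wb"))
C=np.array([.518,.268,.020])
for th in (4,5,6):
  l=np.array([np.sin(np.radians(th)),np.cos(np.radians(th)),0]);s=np.array([l[1],-l[0],0])
  print(th,proj(c,[C+a*.1475*l+b*.068*s for a in(-1,1) for b in(-1,1)]).round(0).tolist())
E
```

```text
time_s: 10.25
tcp_pos: [0.5051, 0.0963, 0.1704]
ee_rot: [[-1.0, -0.0, 0.0], [-0.0, 1.0, 0.0], [-0.0, 0.0, -1.0]]
wrist_force: [-0.1, -0.6, -1.4]
gripper_width: 0.607
gripper_force: 29.9
time_s: 11.05
tcp_pos: [0.5496, 0.2639, 0.1698]
ee_rot: [[-1.0, 0.001, -0.002], [0.001, 1.0, -0.001], [0.002, -0.001, -1.0]]
wrist_force: [-0.5, -0.6, -1.2]
gripper_width: 0.606
gripper_force: 29.9
t 11.05 shift [-0.5  1.2 85.8] turn [-0.001 -0.002 -0.001] tcp [0.5496 0.2639 0.1698] F [-0.47 -0.59 -1.23]
4 [[151.0, 78.0], [166.0, 233.0], [509.0, 104.0], [473.0, 252.0]]
5 [[152.0, 75.0], [164.0, 230.0], [510.0, 108.0], [471.0, 255.0]]
6 [[154.0, 71.0], [163.0, 227.0], [510.0, 111.0], [469.0, 257.0]]
```

View pics/w3.png

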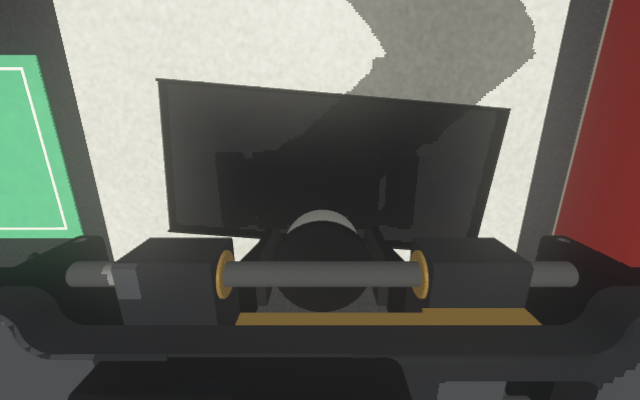

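The tray's corners show at (158,79), (170,232) and (510,109), within 6 px of prediction, so its centre is about (0.519,0.271). The tub hangs over the far half. Lowering it.

```bash
python3 -m pendant '[[[0,4,25],[0,0,0]],[[0,4,50],[0,0,0]],[[0,4,68],[0,0,0]],[[0,4,78],[0,0,0]],[[0,4,83],[0,0,0]],[[0,4,86],[0,0,0]],[[0,4,86],[0,0,0]],[[0,4,86],[0,0,0]]]' && python3 -m pendant '[[[0,0,0],[0,0,0]],[[0,0,0],[0,0,0]],[[0,0,0],[0,0,0]],[[0,0,0],[0,0,0]],[[0,0,0],[0,0,0]]]' 0.85 && python3 -m pendant '[[[0,0,-15],[0,0,0]],[[0,0,-40],[0,0,0]],[[0,0,-70],[0,0,0]],[[0,0,-100],[0,0,0]],[[0,0,-100],[0,0,0]],[[0,0,-100],[0,0,0]]]'; python3 go.py .491 -.0735 .18
```

```text
time_s: 11.9
tcp_pos: [0.5507, 0.269, 0.0851]
ee_rot: [[-1.0, 0.0, 0.001], [0.0, 1.0, 0.001], [-0.001, 0.001, -1.0]]
wrist_force: [0.2, -0.6, -1.8]
gripper_width: 0.61
gripper_force: 29.9
time_s: 12.4
tcp_pos: [0.5504, 0.2688, 0.0845]
ee_rot: [[-1.0, 0.0, 0.0], [0.0, 1.0, 0.0], [-0.0, 0.0, -1.0]]
wrist_force: [-0.5, -0.4, -0.4]
gripper_width: 0.84
gripper_force: 0.0
time_s: 13.0
tcp_pos: [0.5503, 0.2689, 0.185]
ee_rot: [[-1.0, 0.0, 0.001], [0.0, 1.0, 0.001], [-0.001, 0.001, -1.0]]
wrist_force: [-0.6, 0.4, 0.6]
gripper_width: 0.846
gripper_force: 0.0
t 13.0 shift [  59.1 -342.4    4.4] turn [ 0.001  0.001 -0.   ] tcp [0.5503 0.2689 0.185 ] F [-0.61  0.4   0.62]
```

```bash
python3 -m pendant '[[[8,-35,0],[0,0,0]],[[16,-75,0],[0,0,0]],[[24,-115,0],[0,0,0]],[[32,-155,0],[0,0,0]],[[40,-195,0],[0,0,0]],[[48,-235,0],[0,0,0]],[[54,-275,0],[0,0,0]],[[58,-315,0],[0,0,0]],[[59,-342,0],[0,0,0]],[[59,-342,0],[0,0,0]]]' 1 && python3 -m pendant '[[[0,0,0],[0,0,0]],[[0,0,0],[0,0,0]]]'; python3 wl.py .491 -.0735 pics/w4.png; python3 go.py .491 -.0735 .0805
```

```text
time_s: 14.0
tcp_pos: [0.4897, -0.0759, 0.1828]
ee_rot: [[-1.0, 0.005, -0.004], [0.005, 1.0, -0.0], [0.004, -0.0, -1.0]]
wrist_force: [-0.7, 0.2, -0.0]
gripper_width: 0.999
gripper_force: 0.0
time_s: 14.2
tcp_pos: [0.491, -0.0728, 0.1836]
ee_rot: [[-1.0, -0.0, -0.001], [-0.0, 1.0, -0.0], [0.001, -0.0, -1.0]]
wrist_force: [0.2, -0.1, -0.6]
gripper_width: 1.002
gripper_force: 0.0
pred 320 208
t 14.25 shift [  0.   -1.  103.2] turn [-0.    -0.001  0.001] tcp [ 0.4911 -0.0725  0.1837] F [-0.48 -0.09 -0.22]
```

View pics/w4.png

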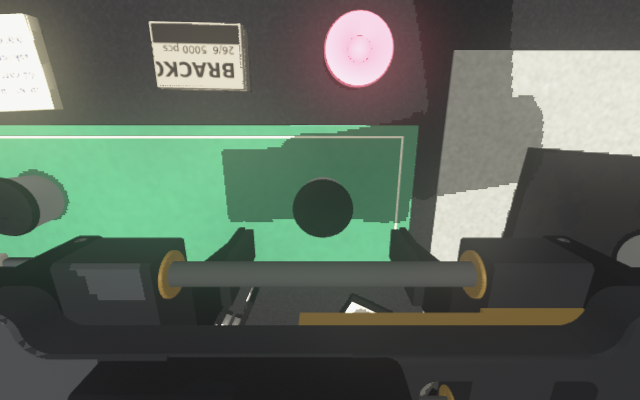

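The lid is at (323,208), so I'm 2 mm short in y. I'll grip it and weigh it.

```bash
python3 -m pendant '[[[0,2,35],[0,0,0]],[[0,2,68],[0,0,0]],[[0,2,91],[0,0,0]],[[0,2,103],[0,0,0]],[[0,2,103],[0,0,0]],[[0,2,103],[0,0,0]]]' 1 && python3 -m pendant '[[[0,0,0],[0,0,0]],[[0,0,0],[0,0,0]],[[0,0,0],[0,0,0]],[[0,0,0],[0,0,0]],[[0,0,0],[0,0,0]],[[0,0,0],[0,0,0]],[[0,0,0],[0,0,0]],[[0,0,0],[0,0,0]]]' 0 && python3 -m pendant '[[[0,0,-5],[0,0,0]],[[0,0,-20],[0,0,0]],[[0,0,-45],[0,0,0]],[[0,0,-70],[0,0,0]],[[0,0,-90],[0,0,0]],[[0,0,-90],[0,0,0]],[[0,0,-90],[0,0,0]],[[0,0,-90],[0,0,0]],[[0,0,-90],[0,0,0]]]'
python3 - <<'E'
from station import r
from h import *
from go import go
for _ in range(4):r.capture("wrist");print(r.sense()["wrist_force"].round(2))
go(.4875,.274,.17)
t=r.capture("top")
cv2.imwrite("pics/t5.png",cv2.resize(t["frame"][140:235,120:420,::-1],None,fx=2.6,fy=2.6,interpolation=2))
E
```

```text
time_s: 14.85
tcp_pos: [0.4916, -0.0705, 0.0814]
ee_rot: [[-1.0, -0.001, -0.0], [-0.001, 1.0, -0.0], [0.0, -0.0, -1.0]]
wrist_force: [-0.2, -1.1, 0.7]
gripper_width: 0.996
gripper_force: 0.0
time_s: 15.65
tcp_pos: [0.4912, -0.0713, 0.0813]
ee_rot: [[-1.0, 0.0, -0.0], [0.0, 1.0, -0.0], [0.0, -0.0, -1.0]]
wrist_force: [0.4, -0.7, 0.6]
gripper_width: 0.614
gripper_force: 29.7
time_s: 16.55
tcp_pos: [0.4905, -0.0713, 0.1701]
ee_rot: [[-1.0, 0.0, -0.003], [0.0, 1.0, -0.0], [0.003, -0.0, -1.0]]
wrist_force: [-0.1, 0.1, -1.0]
gripper_width: 0.611
gripper_force: 29.8
[-0.    0.16 -1.6 ]
[-0.34  0.44 -1.17]
[ 1.14 -0.18 -0.53]
[-1.05  0.65 -1.69]
t 16.75 shift [  3.6 345.2   0.6] turn [-0.    -0.001 -0.   ] tcp [ 0.491  -0.0712  0.1707] F [-1.05  0.65 -1.69]
```

View pics/t5.png

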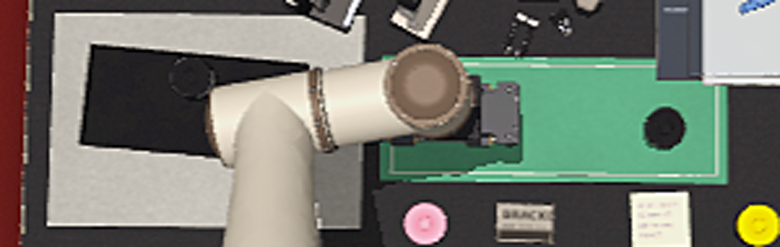

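This one weighs about 1.25 N, so it is light too. The placed tub sits inside the tray at (192,77), and the full tub is still on the mat at (664,128). This tub goes in the near half of the tray.

```bash
python3 -m pendant '[[[0,20,0],[0,0,0]],[[1,50,0],[0,0,0]],[[1,85,0],[0,0,0]],[[2,120,0],[0,0,0]],[[2,155,0],[0,0,0]],[[3,190,0],[0,0,0]],[[3,225,0],[0,0,0]],[[4,260,0],[0,0,0]],[[4,295,0],[0,0,0]],[[4,325,0],[0,0,0]]]' && python3 -m pendant '[[[0,12,0],[0,0,0]],[[0,20,0],[0,0,0]],[[0,20,0],[0,0,0]],[[0,20,0],[0,0,0]]]'; python3 go.py .4865 .274 .0845;  python3 - <<'E'
from station import r
from h import *
c=r.capture("wrist");cv2.imwrite("pics/w6.png",c["frame"][:,:,::-1])
E
```

```text
time_s: 17.8
tcp_pos: [0.4871, 0.2556, 0.1711]
ee_rot: [[-1.0, -0.001, 0.0], [-0.001, 1.0, 0.0], [-0.0, 0.0, -1.0]]
wrist_force: [0.2, 0.1, -1.2]
gripper_width: 0.611
gripper_force: 29.8
time_s: 18.2
tcp_pos: [0.4871, 0.2728, 0.1711]
ee_rot: [[-1.0, 0.001, -0.001], [0.001, 1.0, -0.001], [0.001, -0.001, -1.0]]
wrist_force: [-0.5, 0.3, -1.2]
gripper_width: 0.611
gripper_force: 29.8
t 18.2 shift [ 0.5  1.3 86.6] turn [-0.001 -0.001 -0.001] tcp [0.4871 0.2728 0.1711] F [-0.5   0.33 -1.22]
```

View pics/w6.png

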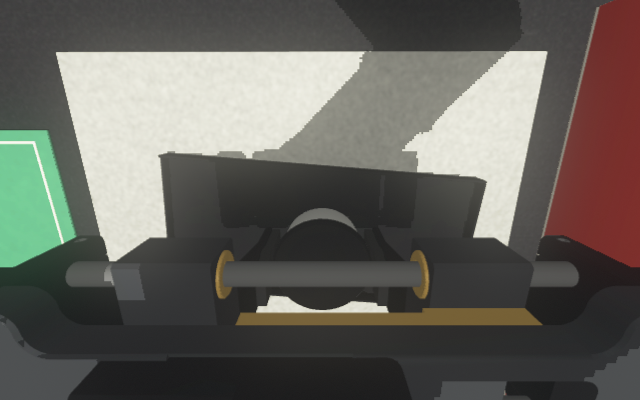

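Run:
```python
from station import r
from h import *
c=r.capture("wrist")
for uv in ((161,154),(320,166),(486,180)):print(at(c,uv,.02).round(4))
print(at(c,(320,297),.006).round(3), proj(c,[[.55,.269,.043],[.55,.269,.006]]).round(0))
```

```text
[0.4389 0.1317 0.02  ]
[0.4498 0.2714 0.02  ]
[0.4627 0.4209 0.02  ]
[0.595 0.271 0.006] [[318. 280.]
 [318. 260.]]
```

The near wall's inner face is at x≈0.452, which leaves a 7 mm gap, and the far tub's rim is 8 mm away. The fit is fine, so I'm lowering it.

```bash
python3 -m pendant '[[[0,1,25],[0,0,0]],[[0,1,50],[0,0,0]],[[0,1,68],[0,0,0]],[[0,1,78],[0,0,0]],[[0,1,83],[0,0,0]],[[0,1,86],[0,0,0]],[[0,1,86],[0,0,0]],[[0,1,86],[0,0,0]]]' && python3 -m pendant '[[[0,0,0],[0,0,0]],[[0,0,0],[0,0,0]],[[0,0,0],[0,0,0]],[[0,0,0],[0,0,0]],[[0,0,0],[0,0,0]]]' 0.85 && python3 -m pendant '[[[0,0,-15],[0,0,0]],[[0,0,-40],[0,0,0]],[[0,0,-70],[0,0,0]],[[0,0,-100],[0,0,0]],[[0,0,-100],[0,0,0]],[[0,0,-100],[0,0,0]]]'; python3 go.py .488 -.361 .18
```

```text
time_s: 19.1
tcp_pos: [0.4877, 0.2751, 0.086]
ee_rot: [[-1.0, 0.0, 0.001], [0.0, 1.0, 0.001], [-0.001, 0.001, -1.0]]
wrist_force: [0.8, -0.0, -1.3]
gripper_width: 0.61
gripper_force: 29.8
time_s: 19.6
tcp_pos: [0.4873, 0.2748, 0.0854]
ee_rot: [[-1.0, 0.0, 0.0], [0.0, 1.0, 0.0], [-0.0, 0.0, -1.0]]
wrist_force: [0.2, 0.2, -0.3]
gripper_width: 0.84
gripper_force: 0.0
time_s: 20.2
tcp_pos: [0.4872, 0.2749, 0.1859]
ee_rot: [[-1.0, 0.0, 0.001], [0.0, 1.0, 0.001], [-0.001, 0.001, -1.0]]
wrist_force: [-0.1, -0.6, -0.2]
gripper_width: 0.848
gripper_force: 0.0
t 20.2 shift [  -1.  -635.9    5. ] turn [ 0.001  0.001 -0.   ] tcp [0.4872 0.2749 0.1859] F [-0.1  -0.63 -0.22]
```

```bash
python3 -m pendant '[[[0,-30,0],[0,0,0]],[[0,-70,0],[0,0,0]],[[0,-110,0],[0,0,0]],[[0,-150,0],[0,0,0]],[[0,-190,0],[0,0,0]],[[0,-230,0],[0,0,0]],[[0,-270,0],[0,0,0]],[[0,-310,0],[0,0,0]],[[0,-350,0],[0,0,0]],[[0,-390,0],[0,0,0]]]' 1 && python3 -m pendant '[[[0,-40,0],[0,0,0]],[[0,-80,0],[0,0,0]],[[0,-120,0],[0,0,0]],[[0,-160,0],[0,0,0]],[[0,-200,0],[0,0,0]],[[0,-235,0],[0,0,0]],[[0,-246,0],[0,0,0]],[[0,-246,0],[0,0,0]],[[0,-246,0],[0,0,0]]]'; python3 wl.py .488 -.361 pics/w7.png; python3 go.py .488 -.361 .0805
python3 - <<'E'
from station import r
from h import *
t=r.capture("top");a=cv2.resize(t["frame"][140:235,120:420,::-1],None,fx=2.6,fy=2.6,interpolation=2)
w=cv2.imread("pics/w7.png")[100:300,120:520]
o=np.zeros((460,780,3),np.uint8);o[:247]=np.clip(a.astype(float)*1.5,0,255)[:247];o[250:450,:400]=w;cv2.imwrite("pics/c7.png",o)
E
```

```text
time_s: 21.2
tcp_pos: [0.4862, -0.1168, 0.1839]
ee_rot: [[-1.0, 0.0, -0.003], [0.0, 1.0, 0.0], [0.003, 0.0, -1.0]]
wrist_force: [1.2, 0.4, 0.2]
gripper_width: 1.001
gripper_force: 0.0
time_s: 22.1
tcp_pos: [0.4866, -0.3603, 0.1842]
ee_rot: [[-1.0, 0.0, -0.002], [0.0, 1.0, 0.001], [0.002, 0.001, -1.0]]
wrist_force: [-0.0, -0.2, -0.2]
gripper_width: 1.002
gripper_force: 0.0
pred 320 210
[320.5 210.8] [ 291  183   60   57 2630] [ 0.4887 -0.3609  0.04  ] bbox centre [ 0.4889 -0.3609  0.04  ]
t 22.15 shift [ -1.3  -1.1 104.1] turn [ 0.001 -0.001  0.001] tcp [ 0.4869 -0.36    0.1846] F [ 0.41  0.88 -0.  ]
```

View pics/c7.png

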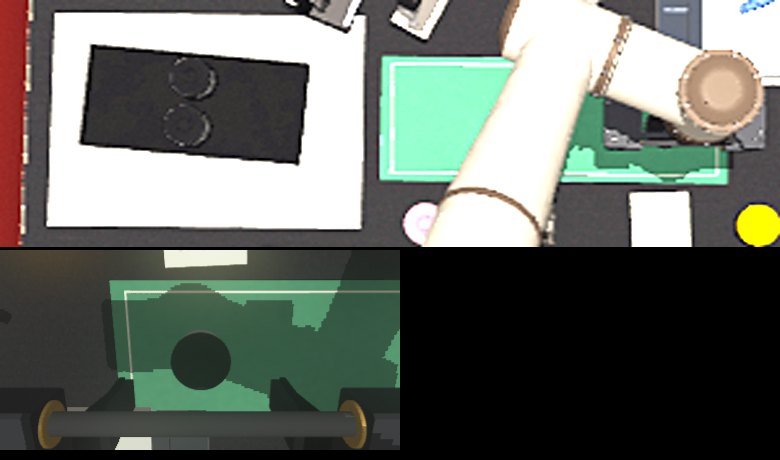

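Both tubs stand upright side by side in the tray at (192,77) and (187,125). The full tub is centred under the gripper. I'll grip it and raise it so its underside is at 0.15 m, a lift of 147 mm.

```bash
python3 -m pendant '[[[-1,-1,35],[0,0,0]],[[-1,-1,68],[0,0,0]],[[-1,-1,92],[0,0,0]],[[-1,-1,104],[0,0,0]],[[-1,-1,104],[0,0,0]],[[-1,-1,104],[0,0,0]]]' 1 && python3 -m pendant '[[[0,0,0],[0,0,0]],[[0,0,0],[0,0,0]],[[0,0,0],[0,0,0]],[[0,0,0],[0,0,0]],[[0,0,0],[0,0,0]],[[0,0,0],[0,0,0]],[[0,0,0],[0,0,0]],[[0,0,0],[0,0,0]]]' 0 && python3 -m pendant '[[[0,0,-5],[0,0,0]],[[0,0,-20],[0,0,0]],[[0,0,-45],[0,0,0]],[[0,0,-70],[0,0,0]],[[0,0,-95],[0,0,0]],[[0,0,-120],[0,0,0]],[[0,0,-138],[0,0,0]],[[0,0,-147],[0,0,0]],[[0,0,-147],[0,0,0]],[[0,0,-147],[0,0,0]]]' && python3 -m pendant '[[[0,0,0],[0,0,0]],[[0,0,0],[0,0,0]],[[0,0,0],[0,0,0]],[[0,0,0],[0,0,0]],[[0,0,0],[0,0,0]],[[0,0,0],[0,0,0]],[[0,0,0],[0,0,0]],[[0,0,0],[0,0,0]],[[0,0,0],[0,0,0]],[[0,0,0],[0,0,0]]]'
python3 - <<'E'
from station import r
import cv2,numpy as np
a=r.capture("side")["frame"];b=r.capture("wrist")["frame"]
cv2.imwrite("pics/fin.png",np.hstack([a[60:380,150:450],b[40:360,120:520]])[:,:,::-1])
E
```

```text
time_s: 22.8
tcp_pos: [0.489, -0.3621, 0.0823]
ee_rot: [[-1.0, -0.001, 0.001], [-0.001, 1.0, -0.001], [-0.001, -0.001, -1.0]]
wrist_force: [1.0, -0.9, -0.7]
gripper_width: 1.002
gripper_force: 0.0
time_s: 23.6
tcp_pos: [0.4881, -0.3622, 0.0812]
ee_rot: [[-1.0, 0.0, -0.0], [0.0, 1.0, 0.0], [0.0, 0.0, -1.0]]
wrist_force: [0.2, 0.2, -0.2]
gripper_width: 0.61
gripper_force: 29.8
time_s: 24.6
tcp_pos: [0.4874, -0.3617, 0.2268]
ee_rot: [[-1.0, 0.001, -0.002], [0.001, 1.0, 0.002], [0.002, 0.002, -1.0]]
wrist_force: [0.2, 0.4, -4.4]
gripper_width: 0.609
gripper_force: 30.1
time_s: 25.6
tcp_pos: [0.4881, -0.3622, 0.2283]
ee_rot: [[-1.0, 0.0, 0.0], [0.0, 1.0, -0.0], [-0.0, -0.0, -1.0]]
wrist_force: [-0.9, 0.2, -4.4]
gripper_width: 0.614
gripper_force: 30.0
```

View pics/fin.png

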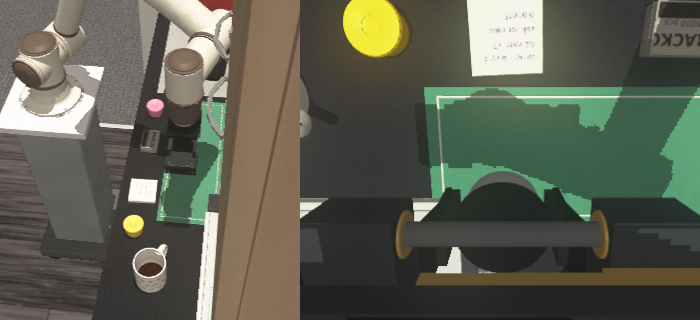

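The full tub is held upright at (500,225) in the right half of the picture. It is still, reads 4.4 N, and its underside is at about 0.15 m. The mug, pad and staple box have not moved. Handing in.

```bash
python3 -c "
from station import r
print(r.finish_job())"
```

```text
the job is handed in; nothing more can be done
None
```

I handed the job in at about 26 s: the two light tubs (about 1.5 N and 1.25 N) stand upright side by side in the tray, and the full tub (about 4.4 N) is held upright and still about 15 cm above the worktop.

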